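# Shut the bento tin and press its vent plug home

### The job

Shut the oval bento tin: bring its hinged lid down by the rolled thumb tab and set it gently on the rim without letting it drop, then press the round vent plug in the lid right down and bear on it firmly for a moment (about 1.5 kg of push, never more than 3 kg), and let go. Do not knock the utensils hanging over the tin, and leave the cup, the spice jar, the fork and the spoon where they are.

Things in the scene. Friction and masses are not known exactly. Their poses are not given: they have to be found in the camera images.
- tin: Oval (stadium-shaped) aluminium bento tin, 100 mm deep (x) by 170 mm wide (y), its rim 56 mm above the bench, standing in a low grey holding tray (116 x 190 x 8 mm) fixed to the bench. Origin on the bench under its centre; -x is its front (towards the robot), y runs along the hinge, z up.
- lid (a joint): Angle of the tin's aluminium lid (102 x 172 mm oval, 5 mm thick, about 0.12 kg) about its hinge on the tin's far long side: 0 = shut flat on the rim, grows as it opens, 1.97 = fully open (leaning back). The hinge is only slightly stiff: the lid stays up near upright but falls shut once well below upright.
- lid_hinge (a point): Middle of the hinge line, at tin frame (54, 0, 57) mm; the hinge runs along the tin's y.
- lid_tab (a point): Centre of the rolled thumb tab: a round aluminium bar 26 mm long (along the hinge direction) and 12 mm in diameter, held by a neck 20 mm wide in the middle of the lid's free edge; its centre stands 21 mm out from that edge and 126 mm from the hinge line. With the lid shut it is at tin frame (-72, 0, 59) mm. Its flat ends can be pinched and it turns between the fingers.
- vent (a joint): Travel of the vent plug into the lid (m): 0 = popped up, 0.006 = fully home. It moves at about 4 N and stays where it is left.
- vent_plug: Round grey hard vent plug, 24 mm in diameter, in the middle of the lid's upper face (54 mm from the hinge line). Origin at the centre of its underside, 10 mm under its top; z along its axis, out of the lid. Popped up, its top stands 11 to 13 mm above the lid's upper face, home 7 mm.
- vent_top (a point): Centre of the vent plug's top face (above the tin's middle, at most 74 mm over the bench, when the lid is shut).
- rack: Fixed steel rack over the tin's far side: two 12 mm posts 540 mm apart carry a rail along y at 430 mm height. Turner and ladle hang 80 mm to either side of its middle, rice paddle and skimmer 185 mm; lower ends 210 to 232 mm above the bench, reaching up to 18 mm in front (-x) of the rail. Origin on the bench under the rail's middle; axes as the tin's.
- cup: Pink hard silicone cup, 64 mm across, 42 mm tall, origin under its centre. Leave alone.
- jar: Glass spice jar with a black grinder top with a bar knob, 46 mm across, 102 mm tall, origin under its centre. Leave alone.
- fork: Yellow plastic fork lying flat, 148 mm long, 5 mm thick, along its x. Leave alone.
- spoon: Yellow plastic spoon lying flat, 137 mm long, 36 mm wide, 5 mm thick, along its x. Leave alone.

How it is judged:
On the way, in this order (a step that is already met when the one before it is completed fails the run):
1. the lid is down on the rim (within 0.03 rad) and still, the plug not yet pressed (value of joint lid below 0.03 rad and velocity of joint lid between -0.05 and 0.05 rad/s and value of joint vent below 0.0035 m), for 0.2 s.
2. the vent plug is home (at least 5 mm of its 6 mm) and borne on by the fingers with more than 8 N (value of joint vent above 0.005 m and contact force between the fingers and vent_plug above 8 N and value of joint lid below 0.03 rad), for 0.3 s.
At the end, for the whole second after the job is handed in: The lid lies shut on the rim (within 0.03 rad) and still, and the vent plug is at least 5 mm in of its 6 mm (value of joint lid below 0.03 rad and velocity of joint lid between -0.05 and 0.05 rad/s and value of joint vent above 0.005 m); the robot touches nothing.
It fails at once if the lid drops or slams: it closes faster than 1.8 rad/s in its last 0.15 rad (value of joint lid below 0.15 rad and velocity of joint lid below -1.8 rad/s).
It fails at once if the vent plug is pushed with more than 40 N (contact force between the fingers and vent_plug above 40 N).
It fails at once if the rack or its utensils are struck with more than 4 N (contact force between any of the fingers, the arm and rack above 4 N).
It fails at once if the cup, jar, fork or spoon is moved more than 20 mm (distance of any of cup, jar, fork, spoon from where it was at the start of the episode above 0.02 m).
It fails at once if the jar or the cup is tipped (angle between any of cup, jar's own z axis and vertical above 0.4 rad).
It also fails if it takes over 54 s, if anything falls off the work surface, if the arm or the gripper's body presses on something with over 40 N, if the wrist force passes 120 N, or if a joint passes its speed limit or range.

### The arm

A 7-joint arm with a two-finger parallel gripper is mounted at the origin on the work surface. World frame = base frame: x ahead of the robot, y to its left, z up, the work surface at z = 0. Lengths are in m, angles in rad, forces in N, time in s.
With the tool pointing down it reaches from about 0.4 to 0.85 m from the base axis. Payload 10.4 kg.
Tool frame: the origin (TCP) lies at the very end of the fingers, on their centre line; the grasp point (between the pads) lies 19 mm behind it (manip.grip_point_offset is the distance from the TCP to the grasp point, in m); z points along the fingers, y is the line along which they close (so a half turn about z gives the same grasp; the last joint's range is limited). The gripper opens to 85 mm and grips with 20 to 120 N. Pads are 22 mm wide; open, the fingers measure 114 mm over their backs; the gripper's body (76 mm by 85 mm) begins 54 mm behind the grasp point. The pads swing forward as they close: fully open they stand 13 mm farther back than shut.
Start: joints at [-0.023, 0.332, -0.065, 1.46, 0.022, 1.35, -0.088], TCP at [0.625, 0, 0.231] pointing down, gripper open.
Joint ranges: [-2.6, 2.6], [-0.5, 2.12], [-1.47, 1.34], [0.16, 2.42], [-1.27, 4.41], [0.06, 2.06], [-2.6, 2.6]. Speed limits (rad/s): [2.22, 2.22, 2.79, 2.79, 3.14, 3.14, 3.14].

### API

Orientations are given as a unit quaternion [x, y, z, w].
In Python, from workcell import manip gives the robot as it stands. The module is installed in compiled form; this text tells all that it offers.
- The arm moves only by the tool step_arm, never from a script. Its argument "moves" is a list of rows, each a list of 7 numbers: the closure, from 0 (fully open) to 1 (shut), then the shift along the world's x, y, z in mm, then the turn, a rotation vector about the world's x, y, z in rad. In form: [[grip, tx, ty, tz, ax, ay, az], ...]. A call has 1 to 10 rows; each row is the pose to reach, as a shift and turn from the pose commanded when the call began; what a row does not reach only later rows make up. A row lasts 1/10 s, in which the tool goes at most 50 mm and 8.59 degrees, less where a joint would pass 70% of its speed; a pose out of reach is approached as far as the arm can. A call with a gripper value outside its range is refused whole. The fingers move at their own pace and stop on an object; "grip_force" is the grip in N (left out, the last holds). Time passes only in rows, so rows that repeat a pose let the fingers close. It gives the time, the measured TCP pose, the force, the opening and the grip force at its end, in the units of the state.
- manip.get_obs(): the state, without advancing time (a new reading comes with each control period).
- manip.camera(name): name is "scene" or "side" or "wrist"; returns a dict with "image" (400x640x3 uint8, blue, green, red), "K" (3x3 intrinsics, pixels), "rvec" (rotation vector, rad) and "tvec" (3), from world to camera coordinates, as OpenCV has them; the wrist camera has in their place "mount" (4x4, takes a point from camera to tool coordinates, whose origin is the TCP and whose axes are the flange's). Camera axes: x right, y down, z forward; pixel columns grow to the right and rows downward; lengths in m; the calibration is good to about 2 mm. A picture is of the moment at which its call begins: read the wrist's pose just before it. There is no depth.
- manip.hand_in(): hands the job in; it is judged then, once.
The state is a dict: "clock": time; "joint_pos": joint angles; "joint_velocities": joint speeds; "tau": joint torques, N m; "position": TCP position; "ee_rot": TCP orientation; "ft_force": force on the tool from outside, world axes, zero at the start; "torque": the same for the moment, N m; "grip_width": opening from 0.0 (shut) to 1.0 (fully open); "grasp_force": force on a finger pad.
Only numpy, scipy, OpenCV 4.12 (cv2) and the standard library are available. Lean on these libraries where they do the work, as an engineer would, in place of code of your own. Each camera call takes 0.05 s, during which the arm holds its last target. There are 200 camera calls.

## Working session

There is one attempt and no reset: what is moved stays moved. The work goes in short steps, Python scripts to look and compute and a tool call to move; the robot and the scene stay as the last step left them, time stands still between calls to the robot, and variables do not carry over. Pictures are saved under pics/ and viewed, at most 10 in all, crops included, and the job is handed in when it is done.

Besides the shell and the picture viewer there is one more tool, called after "Call:" as a command line: name --pt "numbers of a row" for each row, then --argument value for the rest. step_arm: Moves the arm, as the interface text tells. Its arguments: {"type":"object","properties":{"moves":{"type":"array","items":{"type":"array","items":{"type":"number"}}},"grip_force":{"type":"number"}},"required":["moves"]}

```bash
mkdir -p pics; cat > h.py <<'E'
import numpy as np,cv2
from workcell import manip
from scipy.spatial.transform import Rotation as R
def cam(n):
    o=manip.get_obs(); c=manip.camera(n)
    if n=='wrist':
        T=np.eye(4);T[:3,:3]=R.from_quat(o['ee_rot']).as_matrix();T[:3,3]=o['position']
        M=np.linalg.inv(T@c['mount']); c['Rm']=M[:3,:3];c['t']=M[:3,3]
    else:
        c['Rm']=cv2.Rodrigues(np.array(c['rvec'],float))[0];c['t']=np.array(c['tvec'],float).ravel()
    c['P']=np.array(c['K'])@np.c_[c['Rm'],c['t']]
    return c
def plane(c,uv,z):
    d=c['Rm'].T@np.linalg.inv(c['K'])@np.array([uv[0],uv[1],1.]);o=-c['Rm'].T@c['t']
    return o+d*(z-o[2])/d[2]
def tri(c1,p1,c2,p2):
    X=cv2.triangulatePoints(c1['P'],c2['P'],np.array(p1,float).reshape(2,1),np.array(p2,float).reshape(2,1));return (X[:3]/X[3]).ravel()
def proj(c,X):
    x=c['P']@np.r_[X,1];return x[:2]/x[2]
E
python3 - <<'E'
from h import *
a=cam('scene');b=cam('side')
cv2.imwrite('pics/a.png',a['image']);cv2.imwrite('pics/b.png',b['image'])
for c in(a,b):print(-c['Rm'].T@c['t'],c['Rm'][2])
o=manip.get_obs();print(o);print(manip.grip_point_offset)
E
```

```text
[0.75436896 0.79122606 0.86900422] [-0.17545305 -0.68899391 -0.70320951]
[-0.017889   -0.79950067  0.67703229] [ 0.50663579  0.69848524 -0.50540929]
{'clock': 0.1, 'joint_pos': array([-0.02259528,  0.3328386 , -0.06471299,  1.46088138,  0.02160244,
        1.34989658, -0.08849491]), 'joint_velocities': array([-1.02464917e-03,  5.74396779e-04, -1.84272716e-03, -3.48619563e-03,
       -8.17704592e-04, -9.06086998e-05, -7.22031913e-05]), 'tau': array([ 9.25707973e-04, -6.26745987e+01,  4.87730233e-02, -3.92438293e+01,
        1.62844139e-02,  6.89412060e-03, -5.92459219e-05]), 'position': array([6.24652897e-01, 3.06820114e-07, 2.30565351e-01]), 'ee_rot': array([ 7.07094991e-01,  7.07118259e-01, -4.89793782e-04, -4.48529398e-04]), 'ft_force': array([ 0.18750251, -0.18966527,  0.63400072]), 'torque': array([ 0.03393266,  0.00482998, -0.0834011 ]), 'grasp_force': 0.0, 'grip_width': 0.998853649346427}
0.0187
```

View pics/a.png

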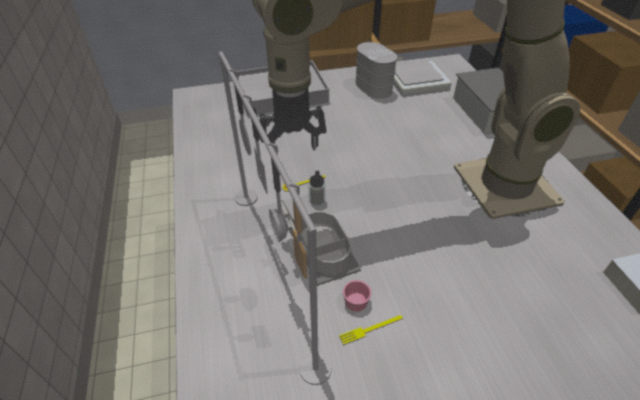

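View pics/b.png

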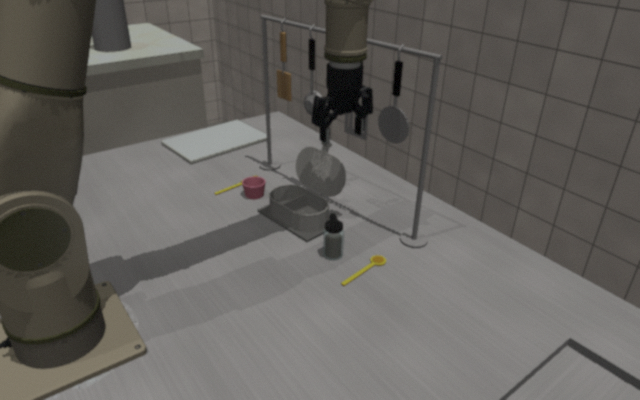

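Scene: the tin is at about (328,243), its posts' feet at (246,198) and (316,373). Side: the tin is at about (298,208), with the open lid at (320,172), the tab near (325,145), and the post feet at (270,164) and (413,240). Next I'll zoom in.

```bash
python3 - <<'E'
from h import *
a=cam('scene');b=cam('side');w=cam('wrist')
f=lambda c,x,y,W,H,s:cv2.resize(c['image'][y:y+H,x:x+W],None,fx=s,fy=s,interpolation=cv2.INTER_CUBIC)
A=f(a,240,160,160,120,5);B=f(b,230,110,160,120,5)
cv2.imwrite('pics/c.png',cv2.convertScaleAbs(A,alpha=1.3));cv2.imwrite('pics/d.png',cv2.convertScaleAbs(B,alpha=1.3));cv2.imwrite('pics/w.png',w['image'])
for n,p,q in(('postL',(316,374),(270,164)),('postR',(246,198),(413,241))):
  print(n,plane(a,p,0),plane(b,q,0))
E
```

```text
postL [0.67379828 0.41700379 0.        ] [0.67991782 0.40787943 0.        ]
postR [ 7.47645613e-01 -1.27154239e-01 -1.11022302e-16] [ 0.74437174 -0.13583744  0.        ]
```

View pics/c.png

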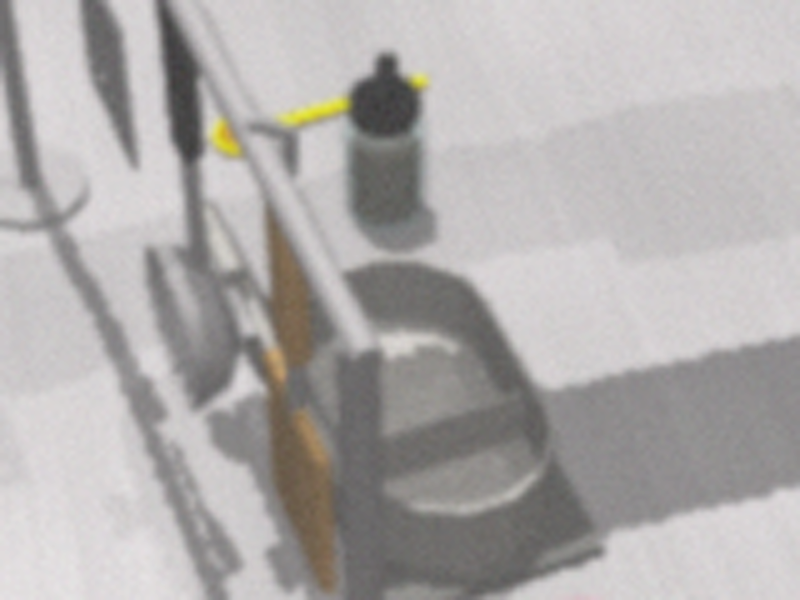

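View pics/d.png

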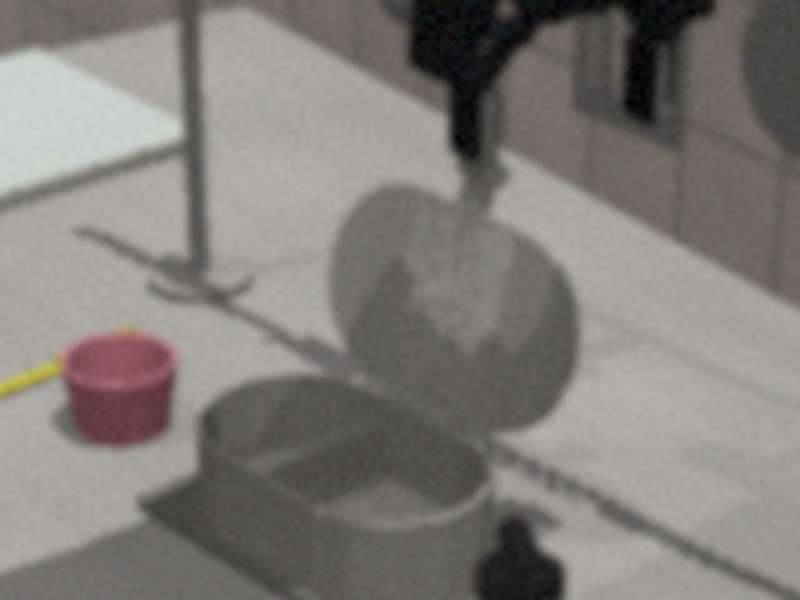

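View pics/w.png

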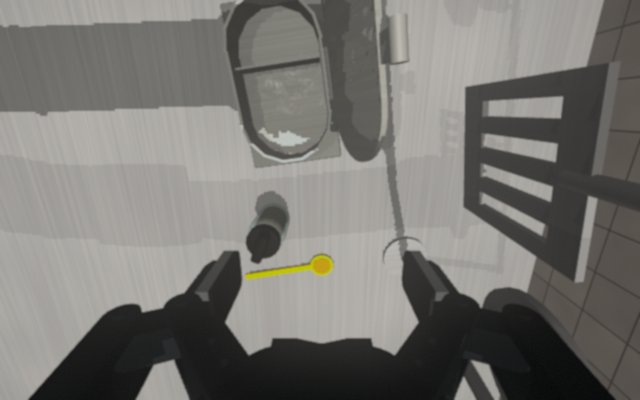

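Wrist view: the tin's rim spans columns 230–328 and its near end is at row 155. The tab bar is at about (398,38), the jar top at (264,240), and the turner is at right. Side crop: the tab is at about (483,180), which is full-image (326.6,146).

```bash
python3 - <<'E'
from h import *
a=cam('scene');b=cam('side');w=cam('wrist')
print('tab',tri(w,(398,38),b,(326.8,146)), proj(b,tri(w,(398,38),b,(326.8,146))))
print('wcam',-w['Rm'].T@w['t'],w['Rm'][2])
for n,p,z in(('rimL',(227,40),.056),('rimL2',(240,115),.056),('rimR',(321,30),.056),('rimR2',(329,110),.056),('rimend',(288,160),.056),('jartop',(264,240),.09)):print(n,plane(w,p,z).round(4))
print('trayR corner scene',plane(a,(360,270),.008),'tray side',plane(b,(258,210),.008))
pk=cv2.inRange(cv2.cvtColor(b['image'],cv2.COLOR_BGR2HSV),(160,60,40),(180,255,255));m=np.argwhere(pk).mean(0)[::-1];print('cup',plane(b,m,.021))
print('jar',plane(b,(334,256),0), plane(b,(334,215),.102))
# turner, ladle ends roughly
E
```

```text
tab [0.67817996 0.12253553 0.16470742] [326.52677335 146.01493928]
wcam [0.62560762 0.07778019 0.37332316] [-7.97813237e-04 -3.04011449e-01 -9.52668044e-01]
rimL [0.5298 0.1458 0.056 ]
rimL2 [0.5365 0.0732 0.056 ]
rimR [0.6249 0.1547 0.056 ]
rimR2 [0.6336 0.0784 0.056 ]
rimend [0.5871 0.0239 0.056 ]
jartop [ 0.5611 -0.0604  0.09  ]
trayR corner scene [0.51156027 0.19821129 0.008     ] tray side [0.50864544 0.18161417 0.008     ]
cup [0.54859729 0.27402363 0.021     ]
jar [ 0.55548641 -0.07702402  0.        ] [ 0.55924466 -0.06735419  0.102     ]
```

Call:
step_arm --pt "0.45 -50 20 30 0 0 0.15" --pt "0.45 -65 50 30 0 0 0.3" --pt "0.45 -65 80 30 0 0 0.45" --pt "0.45 -65 110 30 0 0 0.6" --pt "0.45 -65 110 30 0 0 0.75" --pt "0.45 -65 110 30 0 0 0.9" --pt "0.45 -65 110 30 0 0 1.05" --pt "0.45 -65 110 30 0 0 1.2" --pt "0.45 -65 110 30 0 0 1.35" --pt "0.45 -65 110 30 0 0 1.5" --grip_force 30

```text
clock: 1.4
position: [0.56, 0.11, 0.2614]
ee_rot: [0.032, 0.999, 0.0, 0.0]
ft_force: [0.5, -0.4, 0.0]
grip_width: 0.553
grasp_force: 0.0
```

```bash
python3 - <<'E'
from h import *
r=lambda R1,R0:(R1*R0.inv()).as_rotvec()
R0=R.from_euler('z',1.5)  # relative to down start
R1=R.from_euler('z',1.67); h=np.array([-.1,.995,0])
for t in(.2,.4,.6,.8):print(t,r(R.from_rotvec(-t*h)*R1,R0).round(3))
w=cam('wrist');cv2.imwrite('pics/w2.png',w['image']);o=manip.get_obs();print(o['position'],o['joint_pos'],R.from_quat(o['ee_rot']).as_matrix())
E
```

```text
0.2 [ 0.003 -0.2    0.169]
0.4 [ 0.006 -0.4    0.168]
0.6 [ 0.009 -0.601  0.165]
0.8 [ 0.012 -0.801  0.161]
[0.56001217 0.10997215 0.26136653] [-0.02710745  0.21385043 -0.28853238  1.55200024  0.0614783   1.38461524
  1.19498387] [[-9.98487472e-01  5.49796737e-02  5.38980989e-05]
 [ 5.49796752e-02  9.98487473e-01  2.73805314e-05]
 [-5.23112039e-05  3.03024175e-05 -9.99999998e-01]]
```

View pics/w2.png

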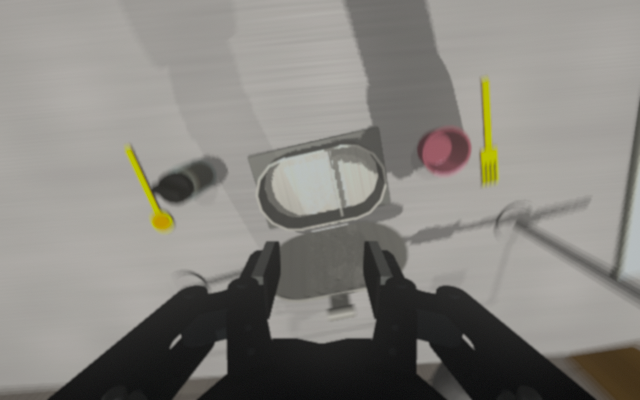

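Wrist: tin rim ellipse covers u 256–387, v 138–230; tray front corners at (250,156) and (379,128); tab bar at about (342,311), between the fingers.

```bash
python3 - <<'E'
from h import *
b=cam('side');w=cam('wrist')
c1=plane(w,(249,157),.008);c2=plane(w,(379,127),.008);d=c2-c1;print('tray',c1,c2,np.linalg.norm(d),'yaw',np.arctan2(-d[0],d[1]))
print('rim ends',plane(w,(257,198),.056),plane(w,(387,172),.056),'rim top/bot',plane(w,(316,142),.056),plane(w,(331,228),.056))
print('tab z=.173',plane(w,(342,311),.173),'ends',plane(w,(329,312),.173),plane(w,(355,309),.173), 'tri',tri(w,(342,311),b,(326.8,146)))
E
```

```text
tray [0.53857967 0.00834589 0.008     ] [0.50974689 0.19302161 0.008     ] 0.18691295009904735 yaw 0.15487624718694684
rim ends [0.58581061 0.02385819 0.056     ] [0.56271211 0.19341303 0.056     ] rim top/bot [0.51912652 0.10618906 0.056     ] [0.63493532 0.11797531 0.056     ]
tab z=.173 [0.67413076 0.12278155 0.173     ] ends [0.67444211 0.10978434 0.173     ] [0.67262545 0.135783   0.173     ] tri [0.67999887 0.12335468 0.16426414]
```

```bash
python3 - <<'E'
from h import *
h=np.array([-.14,.99,0])
for t in(.25,.5,.75):print((R.from_rotvec(-t*h)*R.from_euler('z',.195)).as_rotvec().round(3))
E
```

```text
[ 0.011 -0.25   0.194]
[ 0.022 -0.5    0.191]
[ 0.032 -0.75   0.186]
```

Call:
step_arm --pt "0.45 0 2 0 0 -0.05 0.1" --pt "0.45 10 4 0 0.005 -0.15 0.19" --pt "0.45 20 7 0 0.015 -0.28 0.19" --pt "0.45 30 7 -10 0.02 -0.42 0.19" --pt "0.45 40 7 -20 0.025 -0.56 0.19" --pt "0.45 50 7 -30 0.03 -0.7 0.187" --pt "0.45 55 7 -35 0.032 -0.75 0.186" --pt "0.45 55 7 -35 0.032 -0.75 0.186"

```text
clock: 2.35
position: [0.6134, 0.1164, 0.2241]
ee_rot: [-0.056, 0.929, 0.029, 0.364]
ft_force: [-0.0, 0.2, -0.2]
grip_width: 0.548
grasp_force: 0.0
```

```bash
python3 - <<'E'
from h import *
b=cam('side');w=cam('wrist');o=manip.get_obs()
print(o['position'],o['joint_pos'].round(2),R.from_quat(o['ee_rot']).as_matrix().round(3),proj(w,(.676,.123,.170)),proj(b,(.676,.123,.170)))
k=cv2.resize(b['image'][110:210,250:390],None,fx=4,fy=4,interpolation=cv2.INTER_CUBIC)
i=np.zeros((400,1200,3),np.uint8);i[:,:640]=w['image'];i[:,640:]=k
cv2.imwrite('pics/w3.png',cv2.resize(cv2.convertScaleAbs(w['image'],alpha=1.3),None,fx=1,fy=1))
cv2.imwrite('pics/k3.png',k)
E
```

```text
[0.61523681 0.11698932 0.22700687] [ 0.04 -0.08 -0.35  2.13  0.27  0.36  1.15] [[-0.728 -0.126  0.674]
 [-0.084  0.992  0.095]
 [-0.681  0.013 -0.733]] [319.00135481 214.3334281 ] [325.75079719 144.18538503]
```

View pics/w3.png

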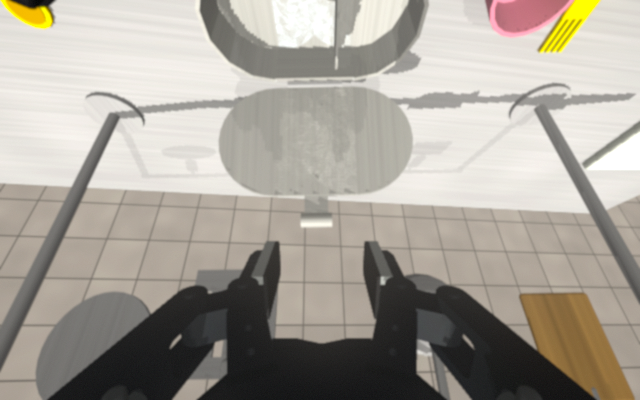

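Wrist: the tab bar spans (301–333, 213–227), centre about (317,220), squarely between the fingers, with the turner and ladle out to both sides.

```bash
python3 - <<'E'
from h import *
w=cam('wrist');o=manip.get_obs()
T=np.eye(4);T[:3,:3]=[[-.998487,.05498,0],[.05498,.998487,0],[0,0,-1]];T[:3,3]=[.56001,.10997,.26137]
c=manip.camera('wrist');M=np.linalg.inv(T@c['mount']);c['P']=c['K']@M[:3]
X=tri(w,(317,220),c,(342,311));print(X)
d=R.from_quat(o['ee_rot']).as_matrix()[:,2];print(d,o['position'])
b=cam('side');print(tri(w,(317,220),b,(326.8,146)))
for Z in(.168,.172,.176):print(plane(w,(317,220),Z))
for X in([.677,.123,.172],):print('shift',(X+.013*d-o['position'])*1000)
E
```

```text
[0.66671092 0.12210302 0.18127432]
[ 0.67473452  0.09531705 -0.73187976] [0.61573098 0.1171747  0.22766166]
[0.67817851 0.12061963 0.16788015]
[0.69529497 0.12370747 0.168     ]
[0.68685288 0.12272802 0.172     ]
[0.67841079 0.12174858 0.176     ]
shift [ 70.04057278   7.06442446 -65.17610021]
```

Call:
step_arm --pt "0.45 15 1 -13 0 0 0" --pt "0.45 30 3 -26 0 0 0" --pt "0.45 45 4 -39 0 0 0" --pt "0.45 57 5 -50 0 0 0" --pt "0.45 65 5.5 -57 0 0 0" --pt "0.45 70 6 -61 0 0 0" --pt "0.45 70 6 -61 0 0 0"

```text
clock: 3.3
position: [0.6855, 0.1231, 0.1651]
ee_rot: [-0.058, 0.929, 0.029, 0.365]
ft_force: [0.3, 0.3, -0.5]
grip_width: 0.55
grasp_force: 0.0
```

```bash
python3 - <<'E'
from h import *
w=cam('wrist');o=manip.get_obs();print(o['position'],o['ft_force'],o['joint_pos'].round(2))
cv2.imwrite('pics/w4.png',cv2.resize(w['image'][120:360,160:480],(800,600)))
E
```

```text
[0.6852871  0.12317117 0.16555298] [-0.43580332  0.24564027 -0.11171597] [ 0.01  0.16 -0.32  2.04  0.64  0.26  0.84]
```

View pics/w4.png

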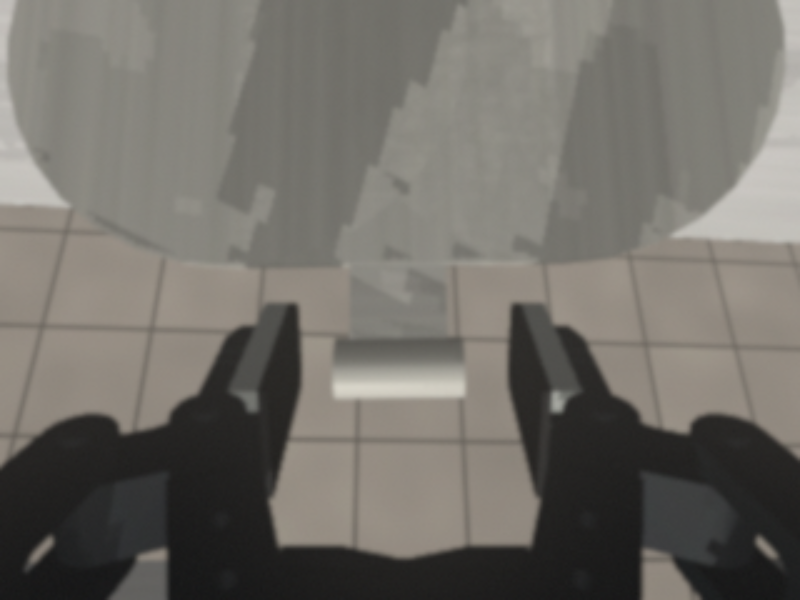

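The tab (crop centre 399,368) is centred between the pads (inner edges at about 290 and 518). I'll close on it.

Call:
step_arm --pt "0.6 0 0 0 0 0 0" --pt "0.75 0 0 0 0 0 0" --pt "0.85 0 0 0 0 0 0" --pt "0.85 0 0 0 0 0 0" --pt "0.85 0 0 0 0 0 0" --grip_force 30

```text
clock: 3.85
position: [0.6855, 0.1221, 0.1661]
ee_rot: [-0.057, 0.929, 0.028, 0.365]
ft_force: [1.9, -6.0, 3.0]
grip_width: 0.293
grasp_force: 30.4
```

```bash
cat > arc.py <<'E'
from h import *
x=np.array([.99,.14,0]);x/=np.linalg.norm(x);h=np.array([-x[1],x[0],0])
r,th0=126.3,1.935
def tcp(th,t):return -r*np.cos(th)*x+np.array([0,0,r*np.sin(th)])+13*(np.sin(t)*x-np.array([0,0,np.cos(t)]))
def til(th):return .75-.45*np.clip((th0-th)/1.5,0,1)
def rows(ths):
    for th in ths[1:]:
        s=tcp(th,til(th))-tcp(ths[0],til(ths[0]));a=(til(ths[0])-til(th))*h
        print(round(th,3),s.round(1).tolist(),a.round(3).tolist())
E
python3 - <<'E'
from arc import *
rows([1.935,1.88,1.8,1.7,1.6,1.5,1.4,1.3]);print();rows([1.3,1.2,1.1,1.0,.9,.8,.7,.6,.5]);print();rows([.5,.4,.3,.24,.19,.15,.12,.09,.06,.03,0])
E
```

```text
1.88 [-6.6, -0.9, 2.1] [-0.002, 0.016, 0.0]
1.8 [-16.5, -2.3, 4.6] [-0.006, 0.04, 0.0]
1.7 [-29.1, -4.1, 6.6] [-0.01, 0.07, 0.0]
1.6 [-41.9, -5.9, 7.4] [-0.014, 0.1, 0.0]
1.5 [-54.7, -7.7, 6.9] [-0.018, 0.129, 0.0]
1.4 [-67.4, -9.5, 5.2] [-0.022, 0.159, 0.0]
1.3 [-79.9, -11.3, 2.2] [-0.027, 0.189, 0.0]

1.2 [-12.2, -1.7, -4.2] [-0.004, 0.03, 0.0]
1.1 [-23.9, -3.4, -9.5] [-0.008, 0.059, 0.0]
1.0 [-35.1, -5.0, -16.0] [-0.013, 0.089, 0.0]
0.9 [-45.6, -6.5, -23.5] [-0.017, 0.119, 0.0]
0.8 [-55.4, -7.8, -32.0] [-0.021, 0.149, 0.0]
0.7 [-64.3, -9.1, -41.4] [-0.025, 0.178, 0.0]
0.6 [-72.2, -10.2, -51.6] [-0.029, 0.208, 0.0]
0.5 [-79.1, -11.2, -62.5] [-0.034, 0.238, 0.0]

0.4 [-5.7, -0.8, -11.4] [-0.003, 0.019, 0.0]
0.3 [-10.0, -1.4, -23.3] [-0.003, 0.019, 0.0]
0.24 [-12.0, -1.7, -30.6] [-0.003, 0.019, 0.0]
0.19 [-13.3, -1.9, -36.8] [-0.003, 0.019, 0.0]
0.15 [-14.1, -2.0, -41.8] [-0.003, 0.019, 0.0]
0.12 [-14.6, -2.1, -45.5] [-0.003, 0.019, 0.0]
0.09 [-15.0, -2.1, -49.3] [-0.003, 0.019, 0.0]
0.06 [-15.3, -2.2, -53.1] [-0.003, 0.019, 0.0]
0.03 [-15.5, -2.2, -56.8] [-0.003, 0.019, 0.0]
0 [-15.5, -2.2, -60.6] [-0.003, 0.019, 0.0]
```

Call:
step_arm --pt "0.85 -6.5 -1 2 -0.002 0.016 0" --pt "0.85 -16.5 -2 4.5 -0.006 0.04 0" --pt "0.85 -29 -4 6.5 -0.01 0.07 0" --pt "0.85 -42 -6 7.5 -0.014 0.1 0" --pt "0.85 -54.5 -7.5 7 -0.018 0.13 0" --pt "0.85 -67.5 -9.5 5 -0.022 0.16 0" --pt "0.85 -80 -11 2 -0.027 0.19 0" --pt "0.85 -80 -11 2 -0.027 0.19 0"

```text
clock: 4.65
position: [0.6037, 0.1107, 0.1661]
ee_rot: [-0.059, 0.96, 0.021, 0.273]
ft_force: [3.4, -5.6, -4.6]
grip_width: 0.297
grasp_force: 30.4
```

Call:
step_arm --pt "0.85 -12 -1.5 -5 -0.004 0.03 0" --pt "0.85 -24 -3.5 -10 -0.008 0.06 0" --pt "0.85 -35 -5 -16.5 -0.013 0.09 0" --pt "0.85 -45 -6.5 -24 -0.017 0.12 0" --pt "0.85 -55 -8 -32.5 -0.021 0.15 0" --pt "0.85 -64 -9 -42 -0.025 0.18 0" --pt "0.85 -72 -10 -52 -0.029 0.208 0" --pt "0.85 -78.5 -11 -63 -0.034 0.238 0" --pt "0.85 -78.5 -11 -63 -0.034 0.238 0"

```text
clock: 5.55
position: [0.5252, 0.0997, 0.1028]
ee_rot: [-0.061, 0.986, 0.011, 0.156]
ft_force: [-4.2, -7.4, 3.6]
grip_width: 0.29
grasp_force: 32.2
```

Call:
step_arm --pt "0.85 -6.5 -1 -11 -0.003 0.019 0" --pt "0.85 -11 -1.5 -23 -0.003 0.019 0" --pt "0.85 -13 -2 -30 -0.003 0.019 0" --pt "0.85 -14 -2 -36 -0.003 0.019 0" --pt "0.85 -15 -2 -41 -0.003 0.019 0" --pt "0.85 -15.5 -2 -45 -0.003 0.019 0" --pt "0.85 -15.5 -2 -48 -0.003 0.019 0" --pt "0.85 -15.5 -2 -48 -0.003 0.019 0"

```text
clock: 6.35
position: [0.5099, 0.0977, 0.0553]
ee_rot: [-0.061, 0.987, 0.01, 0.147]
ft_force: [-2.0, -7.6, 2.0]
grip_width: 0.294
grasp_force: 32.4
```

Call:
step_arm --pt "0.85 0 0 -2 0 0 0" --pt "0.85 0 0 -4 0 0 0" --pt "0.85 0 0 -6 0 0 0" --pt "0.85 0 0 -6 0 0 0"

```text
clock: 6.75
position: [0.5096, 0.0976, 0.0492]
ee_rot: [-0.061, 0.987, 0.01, 0.146]
ft_force: [-3.7, -7.5, 0.8]
grip_width: 0.288
grasp_force: 32.5
```

Call:
step_arm --pt "0.85 0 0 -1 0 0 0" --pt "0.85 0 0 -2 0 0 0" --pt "0.85 0 0 -3 0 0 0" --pt "0.85 0 0 -3 0 0 0"

```text
clock: 7.15
position: [0.5095, 0.0976, 0.0462]
ee_rot: [-0.061, 0.987, 0.01, 0.146]
ft_force: [-3.8, -7.3, 0.1]
grip_width: 0.292
grasp_force: 32.6
```

Call:
step_arm --pt "0.85 0 0 -1 0 0 0" --pt "0.85 0 0 -2 0 0 0" --pt "0.85 0 0 -2 0 0 0"

```text
clock: 7.45
position: [0.5095, 0.0976, 0.0442]
ee_rot: [-0.061, 0.987, 0.01, 0.146]
ft_force: [-3.6, -9.1, 0.8]
grip_width: 0.291
grasp_force: 32.6
```

Call:
step_arm --pt "0.85 0 0 -1 0 0 0" --pt "0.85 0 0 -2 0 0 0" --pt "0.85 0 0 -2 0 0 0"

```text
clock: 7.75
position: [0.5097, 0.0976, 0.0432]
ee_rot: [-0.061, 0.987, 0.01, 0.147]
ft_force: [-14.2, -9.7, 17.6]
grip_width: 0.289
grasp_force: 34.4
```

Call:
step_arm --pt "0.85 -0.5 0 1 0 0 0" --pt "0.85 -0.5 0 1 0 0 0" --pt "0.6 -0.5 0 1 0 0 0" --pt "0.4 -0.5 0 1 0 0 0" --pt "0.4 -0.5 0 1 0 0 0" --pt "0.4 -6 -1 16 0 0 0" --pt "0.4 -12 -2 36 0 0 0" --pt "0.4 -20 -3 66 0 0 0" --pt "0.4 -20 -3 106 0 0 0" --pt "0.4 -20 -3 126 0 0 0"

```text
clock: 8.75
position: [0.4919, 0.0969, 0.1727]
ee_rot: [-0.062, 0.987, 0.011, 0.15]
ft_force: [0.1, 0.1, 0.2]
grip_width: 0.597
grasp_force: 0.0
```

```bash
python3 - <<'E'
from h import *
w=cam('wrist');o=manip.get_obs();print(o['position'],o['ft_force'],o['grip_width'],R.from_quat(o['ee_rot']).as_matrix().round(3), proj(w,(.578,.109,.07)))
cv2.imwrite('pics/w5.png',w['image'])
E
```

```text
[0.4932038  0.09715961 0.17514089] [ 2.11410459 -0.25912215  4.43669158] 0.5964096546197997 [[-0.946 -0.126  0.298]
 [-0.119  0.992  0.042]
 [-0.3    0.004 -0.954]] [322.14960211 240.26408545]
```

View pics/w5.png

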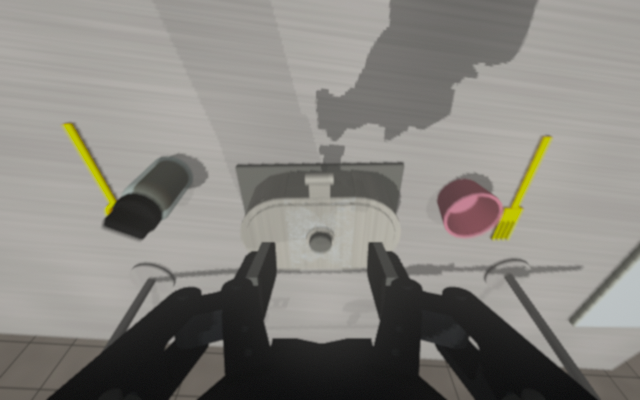

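Wrist: the lid lies shut over the tin, the plug top is at (320,238), the tab at (319,181), and the jar and cup are undisturbed.

```bash
python3 - <<'E'
from h import *
w=cam('wrist');o=manip.get_obs();p=plane(w,(320,237.5),.073);q=o['position'];z=R.from_quat(o['ee_rot']).as_matrix()[:,2]
print(p,q,(p-q)*1000, np.cross(z,[0,0,-1])/np.linalg.norm(np.cross(z,[0,0,-1]))*np.arccos(-z[2]))
E
```

```text
[0.57571663 0.10650733 0.073     ] [0.49279802 0.09690669 0.17293291] [ 82.91860826   9.60063844 -99.93291075] [-0.04180059  0.30113878  0.        ]
```

Call:
step_arm --pt "1 20 2 0 -0.014 0.1 0" --pt "1 45 5 0 -0.028 0.2 0" --pt "1 70 8 0 -0.042 0.3 0" --pt "1 83 10 -20 -0.042 0.3 0" --pt "1 83 10 -45 -0.042 0.3 0" --pt "1 83 10 -70 -0.042 0.3 0" --pt "1 83 10 -80 -0.042 0.3 0" --pt "1 83 10 -80 -0.042 0.3 0" --pt "1 83 10 -80 -0.042 0.3 0"

```text
clock: 9.75
position: [0.5743, 0.1063, 0.0901]
ee_rot: [-0.062, 0.998, -0.0, -0.002]
ft_force: [0.2, -0.4, 0.3]
grip_width: 0.001
grasp_force: 0.0
```

```bash
python3 - <<'E'
from h import *
w=cam('wrist');o=manip.get_obs();print(o['position'],o['ft_force'],o['grip_width'],R.from_quat(o['ee_rot']).as_matrix()[:,2].round(3))
cv2.imwrite('pics/w6.png',w['image'])
E
```

```text
[0.57466184 0.10628792 0.09059136] [-0.72909646  0.41867998  0.44216356] 0.0006272618321707293 [-0.003 -0.001 -1.   ]
```

View pics/w6.png

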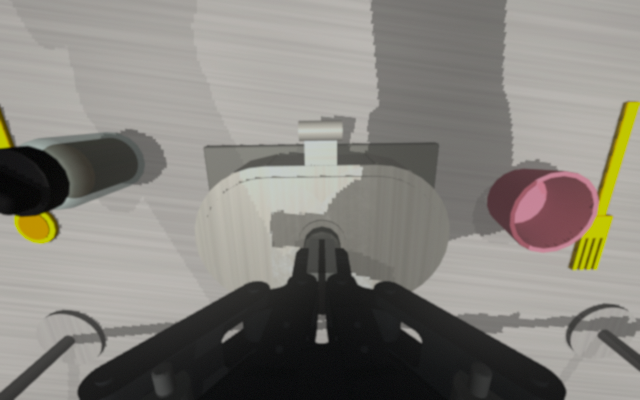

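The fingertips are over the plug at (322,240). I'll press it in small steps.

Call:
step_arm --pt "1 1 0 -6 0 0 0" --pt "1 1 0 -12 0 0 0" --pt "1 1 0 -15 0 0 0" --pt "1 1 0 -17 0 0 0" --pt "1 1 0 -18 0 0 0" --pt "1 1 0 -18 0 0 0"

```text
clock: 10.4
position: [0.575, 0.106, 0.0713]
ee_rot: [-0.062, 0.998, -0.0, -0.003]
ft_force: [-0.8, -0.3, 0.0]
grip_width: -0.005
grasp_force: 0.3
```

Call:
step_arm --pt "1 0 0 -1 0 0 0" --pt "1 0 0 -2 0 0 0" --pt "1 0 0 -2 0 0 0"

```text
clock: 10.7
position: [0.5751, 0.106, 0.0693]
ee_rot: [-0.062, 0.998, -0.0, -0.002]
ft_force: [-1.7, -1.6, 2.2]
grip_width: 0.0
grasp_force: 1.3
```

Call:
step_arm --pt "1 0 0 -1 0 0 0" --pt "1 0 0 -2 0 0 0" --pt "1 0 0 -2 0 0 0"

```text
clock: 11.0
position: [0.5751, 0.106, 0.068]
ee_rot: [-0.062, 0.998, -0.001, -0.002]
ft_force: [-4.2, -1.4, 11.0]
grip_width: -0.003
grasp_force: 5.3
```

Call:
step_arm --pt "1 0 0 -0.3 0 0 0" --pt "1 0 0 -0.3 0 0 0" --pt "1 0 0 -0.3 0 0 0"

```text
clock: 11.3
position: [0.5751, 0.106, 0.0679]
ee_rot: [-0.062, 0.998, -0.001, -0.002]
ft_force: [-6.2, -2.4, 13.1]
grip_width: -0.003
grasp_force: 6.5
```

Call:
step_arm --pt "1 0 0 -0.2 0 0 0" --pt "1 0 0 -0.2 0 0 0" --pt "1 0 0 -0.2 0 0 0" --pt "1 0 0 -0.2 0 0 0" --pt "1 0 0 -0.2 0 0 0" --pt "1 0 0 -0.2 0 0 0"

```text
clock: 11.9
position: [0.5751, 0.106, 0.0679]
ee_rot: [-0.062, 0.998, -0.001, -0.002]
ft_force: [-7.7, -2.1, 14.7]
grip_width: -0.0
grasp_force: 7.4
```

Call:
step_arm --pt "1 0 0 2 0 0 0" --pt "1 0 0 10 0 0 0" --pt "1 -10 0 40 0 0 0" --pt "1 -30 0 80 0 0 0" --pt "1 -40 0 100 0 0 0" --pt "1 -40 0 100 0 0 0" --pt "1 -40 0 100 0 0 0"

```text
clock: 12.6
position: [0.5353, 0.106, 0.1671]
ee_rot: [-0.062, 0.998, -0.0, -0.002]
ft_force: [0.3, -0.9, -0.8]
grip_width: -0.003
grasp_force: 0.0
```

```bash
python3 - <<'E'
from h import *
o=manip.get_obs();print(o['position'],o['ft_force']);print(manip.hand_in())
E
```

```text
[0.53527346 0.10599194 0.1671038 ] [ 0.27093517 -0.87801639 -0.84113119]
the job is handed in; nothing more can be done
None
```

I set the lid down on the rim by its tab, pressed the vent plug home at about 15 N for roughly a second, withdrew the arm and handed the job in at about 12.6 s; the hand-in returned no verdict.

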